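# Close up the loaded fruit dryer

## Robot

A 6-joint arm with a two-finger parallel gripper is mounted at the origin on a cart in front of the work surface, level with it; the furniture and walls round the work are solid. World frame = base frame: x ahead of the robot, y to its left, z up, the work surface at z = 0. Lengths are in mm, angles in rad, forces in N, time in s.
With the tool pointing down it reaches from about 350 to 875 mm from the base axis. Payload 4.2 kg.
Tool frame: the origin (TCP) lies midway between the tips of the shut fingers; the grasp point (between the pads) lies 19 mm behind it; z points along the fingers, y is the direction in which the jaws open and shut (so a half turn about z gives the same grasp; the last joint's range is limited). The gripper opens to 85 mm and grips with 20 to 120 N. Pads are 22 mm wide; open, the fingers measure 114 mm over their backs; the gripper's body (76 mm by 85 mm) begins 54 mm behind the grasp point. The pads swing forward as they close: fully open they stand 13 mm farther back than shut.
Start: joints at [1.451, 0.385, 0.008, 0, -1.194, -0.259], TCP at [231.095, 580.684, 231.312] pointing down, gripper open.
Joint ranges: [-3.14, 3.14], [-1.21, 2.06], [-1.07, 1.41], [-3.16, 2.05], [-2.99, -0.16], [-3.1, 3.1]. Speed limits (rad/s): [2.79, 2.79, 3.14, 3.14, 3.14, 3.14].

## Interface

Orientations are given as a unit quaternion [x, y, z, w].
In Python, from bench import read_state, get_image, job_done, search_frame, regions_of gives the robot as it stands.
- The arm moves only by the tool servo_tool, never from a script. Its arguments are lists of equal length, an entry for each row: "turn": the turn, a rotation vector about the world's x, y, z in rad, a list of three; "dp": the shift along the world's x, y, z in m, a list of three; "fingers": the finger opening in m, from 0 to 0.0854. In form: {"turn": [[rx, ry, rz], ...], "dp": [[tx, ty, tz], ...], "fingers": [fingers, ...]}. A call has exactly 5 rows; each row shifts and turns the pose as measured when the row begins; what a row does not reach is not made up. A row lasts 1/8 s, in which the tool goes at most 62.5 mm and 10.7 degrees, less where a joint would pass 70% of its speed; a pose out of reach is approached as far as the arm can. A call is refused whole if a number of a shift passes 0.0625 or a number of a turn 0.188, either way. A call with a gripper value outside its range is refused whole. The fingers move at their own pace and stop on an object; the grip force is fixed at half the most. Time passes only in rows, so rows that do not move let the fingers close, or fill a call up. It gives the time, the measured TCP pose, the force and the opening at its end, in the units of the state.
- read_state(): the state, without advancing time (a new reading comes with each control period).
- get_image(name): name is "scene" or "top" or "wrist"; returns a dict with "img" (384x512x3 uint8, red, green, blue), "vfov" (degrees; the focal length in pixels is half the picture's height over the tangent of half this angle, whatever the lens; pixels are square), "cx", "cy" (the principal point, pixels), "k1" (the pictures are not rectified: a ray, as slopes to the right and down, at radius r is drawn at 1 + k1 r^2 times it, then the intrinsics apply), "world_from_camera" (4x4, takes a point from camera to world coordinates); the wrist camera has in their place "mount" (4x4, takes a point from camera to tool coordinates, whose origin is the TCP and whose axes are the flange's). Camera axes: x right, y down, z forward; pixel columns grow to the right and rows downward; lengths in mm; the calibration is good to about 2 mm. A picture is of the moment at which its call begins: read the wrist's pose just before it. There is no depth.
- job_done(): hands the job in, once; it reports no verdict.
Trained networks look in the newest picture that a camera, given by its name, has taken for a name from the list of things; names that differ only in an ending like _2 or _b are one class to them, and where a whole thing is asked for, a point or a joint stands for the part that bears it (a point fixed in the world has none). Each returns a list of dicts, best first, with "score" (0 to 1); they miss things now and then, are a little off and sometimes report something else, mostly with a low value. They report only what shows in the picture. A call takes as long as a camera call.
- search_frame(query, camera): "box" ([left, top, width, height] in pixels, round what is visible of it).
- regions_of(query, camera): "region" (384x512 bool, what is visible of it) and "box" ([left, top, width, height] in pixels, round what is visible of it).
The state is a dict: "clock": time; "joints": joint angles; "joint_vel": joint speeds; "joint_efforts": joint torques, N m; "position": TCP position; "ee_rot": TCP orientation; "contact_force": force on the tool from outside, world axes, zero at the start; "wrist_torque": the same for the moment, N m; "gripper_width": finger opening in mm.
Only numpy, scipy, OpenCV 4.12 (cv2) and the standard library are available. Lean on these libraries where they do the work, as an engineer would, in place of code of your own. Each camera call takes 0.05 s, during which the arm holds its last target. There are 200 camera calls.

## Task

The fruit dryer has to be closed up for drying. Its loaded tray was set down askew and rides on the key of the base: without lifting it off, push the tray round by one of its lugs until its notch drops over the key and the tray lies level, fully home. Then set the cover on the tray, its notch over the tray's key, fully home and level and without dropping it; once it is home, swing the vent lever on the cover fully open, and leave the mandarin, small bowl and tomato beside them where they are.

Things in the scene. Friction and masses are not known exactly. Their poses are not given: they have to be found in the camera images.
- dryer: round fan base of the fruit dryer, fixed, 207 mm diameter. Origin: centre of its underside on the table, z up. A flat shoulder at z = 60 mm carries the tray; inside it a spigot (radius 86 mm, its upper 6 mm tapered to 80 mm) rises 21 mm more and centres the tray. One key (18 mm wide, 8 mm high, from radius 83 to 106 mm) stands on the shoulder at the base's -x side.
- dryer_key (a point): foot of the key of the base, on the shoulder, 93 mm from the dryer's axis on its -x side; axes as dryer
- tray: round drying tray loaded with orange slices, diameter 196 mm, about 0.45 kg. Origin: centre of its underside, z up. Wall 40 mm high, inner radius 88, outer 98 mm, with one notch at its -x side; 2 mm play round the base's spigot. On top it repeats the base: shoulder at z = 40 mm, spigot to z = 61 mm, key at -x. Fully home, its origin is 60 mm above the dryer's, with the same yaw.
- tray_notch (a point): middle of the notch (29 mm wide, 10 mm high) in the tray's lower edge, at that edge's level, 93 mm from the tray's axis on its -x side; axes as tray. At the start the tray is turned 26 to 60 degrees anticlockwise (from above) from its right place and rides on the base's key, 8 mm too high there, leaning 2.5 degrees. Turned clockwise until notch meets key it drops and is stopped.
- tray_key (a point): foot of the key (as that of the base) on the tray's upper shoulder, 93 mm from the tray's axis on its -x side, 40 mm above its underside; axes as tray
- tray_left_lug (a point): centre of the lug on the tray's +y side, 110 mm from its axis, 27 mm above its underside: a block from the wall out to radius 127 mm, 34 mm wide (tangentially), 14 mm high. Turning the tray takes about 2 to 4 N here. Axes as tray
- tray_right_lug (a point): centre of the same lug on the tray's -y side
- cover: round lid, diameter 196 mm, about 0.35 kg, standing upright on the table. Origin: centre of its underside, z up. Wall of inner radius 88 mm with one notch in its lower edge at its -x side; flat top at z = 30 mm. Home on the tray its origin is 40 mm above the tray's origin and 100 mm above the table, with the same yaw as the tray.
- cover_handle (a point): middle of the carrying bar on the cover, to grasp across its width. The bar lies along the cover's x over its centre: 64 mm long, 16 mm wide, 12 mm thick; this point is 58 mm above the cover's underside, 28 mm above its flat top, with 22 mm of air under the bar between its two end posts. Axes: the cover's.
- cover_notch (a point): middle of the cover's notch (29 mm wide, 10 mm high) at the level of its lower edge, 93 mm from the cover's axis on its -x side; axes as the cover's
- cover_left_lug (a point): centre of the lug on the cover's +y side, 110 mm from its axis and 13 mm above its underside; shaped as those of the tray (another is opposite on the -y side)
- vent (a joint): angle of the vent lever on the cover, rad: 0 = closed (lever along the cover's +y), 1.57 = fully open against its stop (lever along the cover's -x, just past the rim); it grows anticlockwise seen from above, stays where it is left and takes about 1 N at the lever's end. At the start it stands between 0 and 0.2.
- vent_pivot (a point): the upright axis of the vent lever, 58 mm from the cover's axis on its -x side, at the middle of the lever's height, 15 mm above the cover's flat top; axes as the cover's
- vent_tip (a point): point on the vent lever 38 mm from its pivot, 15 mm above the cover's flat top. The lever is an upright bar, 44 mm long from the pivot, 8 mm thick, 16 mm high, with 7 mm of air below it; its y axis points along the lever from the pivot to the tip
- mandarin: loose mandarin, 48 mm across, 40 mm high; origin at its underside; bystander
- bowl: loose small bowl, 115 mm across, 51 mm high; origin at its underside; bystander
- tomato: loose tomato, 77 mm across, 72 mm high; origin at its underside; bystander

How it is judged:
By the outcome, as a careful person would: the job done as asked, in the order asked, and still so for the second after the job is handed in, with the robot touching nothing.
It also fails if it takes over 72 s, if anything falls off the work surface, if the arm or the gripper's body presses on something with over 40 N, if the wrist force passes 120 N, or if a joint passes its speed limit or range.

## Working session

There is one attempt and no reset: what is moved stays moved. The work goes in short steps, Python scripts to look and compute and a tool call to move; the robot and the scene stay as the last step left them, time stands still between calls to the robot, and variables do not carry over. Pictures are saved under pics/ and viewed, about 8 in all and at most 12, crops included, and the job is handed in when it is done.

Besides the shell and the picture viewer there is one more tool, called after "Call:" as name(argument=value, ...), one argument or row to a line, values as JSON. servo_tool: Moves the arm, as the interface text tells. Its arguments: {"type":"object","properties":{"turn":{"type":"array","items":{"type":"array","items":{"type":"number"}}},"dp":{"type":"array","items":{"type":"array","items":{"type":"number"}}},"fingers":{"type":"array","items":{"type":"number"}}},"required":["turn","dp","fingers"]}

```bash
ls; mkdir -p pics; cat > h.py <<'E'
import numpy as np, cv2
from bench import *
from scipy.spatial.transform import Rotation as R
def K(c):
    h,w=c["img"].shape[:2]; f=h/2/np.tan(np.radians(c["vfov"])/2)
    return f
def W(c,st=None):
    if "world_from_camera" in c: return np.array(c["world_from_camera"])
    T=np.eye(4); T[:3,:3]=R.from_quat(st["ee_rot"]).as_matrix(); T[:3,3]=st["position"]
    return T@np.array(c["mount"])
def proj(c,P,st=None):
    P=np.atleast_2d(P); M=np.linalg.inv(W(c,st)); q=P@M[:3,:3].T+M[:3,3]
    s=q[:,:2]/q[:,2:]; r2=(s**2).sum(1,keepdims=True); s=s*(1+c["k1"]*r2)
    return s*K(c)+[c["cx"],c["cy"]]
def back(c,uv,z,st=None):
    d=(np.atleast_2d(uv)-[c["cx"],c["cy"]])/K(c); s=d.copy()
    for _ in range(20): s=d/(1+c["k1"]*(s**2).sum(1,keepdims=True))
    M=W(c,st); r=np.c_[s,np.ones(len(s))]@M[:3,:3].T; o=M[:3,3]
    return o+r*((z-o[2])/r[:,2])[:,None]
def save(c,n,crop=None,s=1):
    im=c["img"][...,::-1]
    if crop: x,y,w,h=crop; im=im[y:y+h,x:x+w]
    cv2.imwrite("pics/"+n,cv2.resize(im,None,fx=s,fy=s,interpolation=cv2.INTER_CUBIC))
E
python3 - <<'E'
from h import *
a=get_image("scene");b=get_image("top")
cv2.imwrite("pics/a.png",np.hstack([cv2.resize(a["img"],(400,300)),cv2.resize(b["img"],(400,300))])[...,::-1])
save(b,"top1.png",None,1.5);save(a,"sc1.png",None,1.5)
for n,c in(("scene",a),("top",b)):
  print(n,K(c),c["k1"],np.round(W(c),2).tolist())
  for q in ["dryer","tray","cover","tray_left_lug","tray_key","tray_notch","dryer_key","cover_handle","cover_notch","cover_left_lug","vent_tip","vent_pivot","mandarin","bowl","tomato"]:
    try: print(q,[(np.round(d["box"]).tolist(),round(d["score"],2)) for d in search_frame(q,n)][:3])
    except Exception as e: print(q,e)
print(read_state())
E
```

```text
pics
scene 421.4552279597602 -0.08803863619132739 [[0.79, -0.39, 0.47, 66.39], [-0.61, -0.49, 0.62, -520.77], [-0.01, -0.78, -0.63, 735.19], [0.0, 0.0, 0.0, 1.0]]
dryer [([278.0, 229.0, 95.0, 60.0], 0.8), ([283.0, 192.0, 95.0, 76.0], 0.49)]
tray [([282.0, 193.0, 96.0, 80.0], 0.97)]
cover [([190.0, 151.0, 65.0, 48.0], 0.64), ([281.0, 194.0, 95.0, 76.0], 0.46), ([194.0, 167.0, 19.0, 18.0], 0.18)]
tray_left_lug [([280.0, 193.0, 101.0, 75.0], 0.93)]
tray_key [([283.0, 190.0, 92.0, 78.0], 0.81)]
tray_notch [([281.0, 193.0, 96.0, 79.0], 0.96)]
dryer_key [([279.0, 233.0, 93.0, 58.0], 0.87)]
cover_handle [([184.0, 149.0, 72.0, 49.0], 0.71)]
cover_notch [([184.0, 149.0, 74.0, 50.0], 0.57)]
cover_left_lug [([183.0, 151.0, 77.0, 48.0], 0.98)]
vent_tip [([193.0, 165.0, 22.0, 17.0], 0.66), ([118.0, 166.0, 30.0, 27.0], 0.37)]
vent_pivot [([185.0, 148.0, 71.0, 51.0], 0.9), ([287.0, 196.0, 90.0, 73.0], 0.57)]
mandarin [([194.0, 232.0, 23.0, 17.0], 0.81)]
bowl [([286.0, 167.0, 46.0, 28.0], 0.62), ([282.0, 192.0, 95.0, 81.0], 0.55), ([189.0, 150.0, 70.0, 46.0], 0.5)]
tomato [([118.0, 164.0, 27.0, 30.0
[... 865 characters left out ...]

{'clock': 1.6, 'joints': array([ 1.45060795e+00,  3.84727638e-01,  7.89037936e-03,  1.68810144e-05,
       -1.19397572e+00, -2.58590073e-01]), 'joint_vel': array([ 0.00021243,  0.00125973, -0.00063315, -0.00183708, -0.00061288,
        0.00097186]), 'joint_efforts': array([ 3.55804593e-05, -3.92076766e+01,  1.88617766e+01,  4.19072181e+00,
       -3.58411871e-04,  1.03526084e-06]), 'position': array([231.09621207, 580.69120701, 231.29411251]), 'ee_rot': array([ 9.82119987e-01, -1.88256025e-01,  8.40519435e-06,  7.76315419e-06]), 'contact_force': array([ 0.16850357,  0.39165465, -0.27334356]), 'wrist_torque': array([-0.04456711,  0.00345779,  0.05395987]), 'gripper_width': 85.56474736154897}
```

View pics/top1.png

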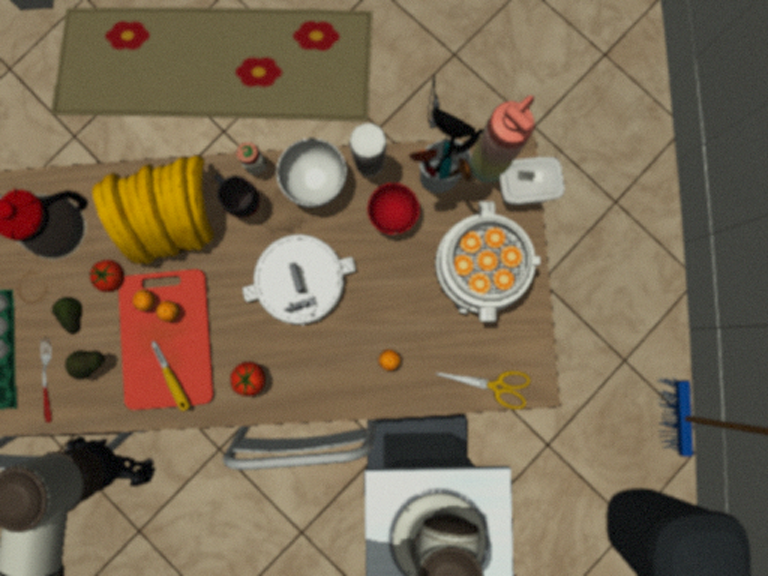

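View pics/sc1.png

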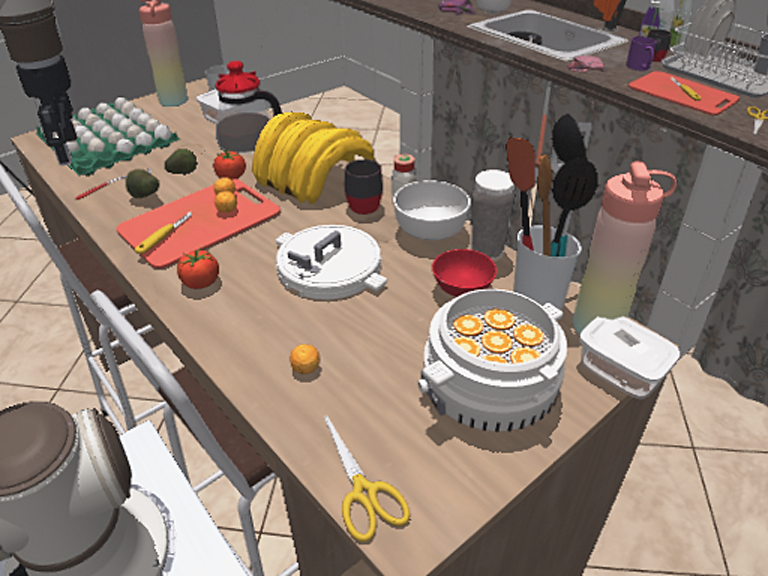

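```bash
python3 - <<'E'
from h import *
b=get_image("top")
def bk(n,u,v,z): print(n,np.round(back(b,[[u/1.5,v/1.5]],z)[0]))
bk("tray c",487,261,123);bk("far lug",487,211,93);bk("near lug",488,314,95);bk("key",538,262,106)
bk("cov c",298,279,30);bk("h1",292,265,62);bk("h2",302,291,62);bk("L",249,293,18);bk("R",347,265,18);bk("vt",288,310,53)
bk("bottle base",487,175,0);bk("bowl",394,210,45);bk("mand",389,360,20)
E
```

```text
tray c [ 588. -101.  123.]
far lug [ 698. -110.   93.]
near lug [ 482. -104.   95.]
key [ 587. -210.  106.]
cov c [567. 296.  30.]
h1 [594. 304.  62.]
h2 [538. 283.  62.]
L [539. 406.  18.]
R [598. 190.  18.]
vt [498. 314.  53.]
bottle base [ 803. -130.    0.]
bowl [714.  84.  45.]
mand [389. 100.  20.]
```

Call:
servo_tool(
  turn=[
    [0,0,0.07],
    [0,0,0.07],
    [0,0,0.07],
    [0,0,0.07],
    [0,0,0.07],
  ],
  dp=[
    [0.03,-0.05,0.01],
    [0.03,-0.05,0.01],
    [0.03,-0.05,0.01],
    [0.03,-0.05,0],
    [0.03,-0.05,0],
  ],
  fingers=[0,0,0,0,0],
)

```text
clock: 2.28
position: [382.7, 326.7, 261.4]
ee_rot: [1.0, -0.005, 0.001, -0.0]
contact_force: [0.7, 0.3, 0.3]
gripper_width: 0.0
```

Call:
servo_tool(
  turn=[
    [0,0,0.0],
    [0,0,0.0],
    [0,0,0.0],
    [0,0,0.0],
    [0,0,0.0],
  ],
  dp=[
    [0.02,-0.055,0.0],
    [0.02,-0.055,0.0],
    [0.015,-0.06,0.0],
    [0.01,-0.06,0],
    [0.01,-0.06,0],
  ],
  fingers=[0,0,0,0,0],
)

```text
clock: 2.9
position: [459.9, 29.3, 263.2]
ee_rot: [1.0, -0.004, 0.004, -0.001]
contact_force: [0.6, -0.3, -0.4]
gripper_width: -0.2
```

Call:
servo_tool(
  turn=[
    [0,0,0.0],
    [0,0,0.0],
    [0,0,0.0],
    [0,0,0.0],
    [0,0,0.0],
  ],
  dp=[
    [0.0,-0.06,0.0],
    [0.0,-0.06,0.0],
    [0.0,-0.03,0.0],
    [0.0,-0.01,0],
    [0.0,0,0],
  ],
  fingers=[0,0,0,0,0],
)

```text
clock: 3.52
position: [459.2, -139.0, 264.1]
ee_rot: [1.0, -0.007, 0.005, -0.001]
contact_force: [0.2, 0.1, -0.1]
gripper_width: -0.0
```

```bash
python3 - <<'E'
from h import *
st=read_state(); c=get_image("wrist"); print(st["position"],st["joints"],np.round(c["mount"],2).tolist(),K(c))
save(c,"w1.png",None,1.5)
E
```

```text
[ 459.23588452 -139.025967    264.13535697] [ 0.04416979  0.10550256 -0.28407878 -0.00230289 -1.17077785  1.51394392] [[0.0, -0.96, -0.29, 73.13], [1.0, 0.0, 0.0, -0.38], [-0.0, -0.29, 0.96, -142.82], [0.0, 0.0, 0.0, 1.0]] 323.99232058674687
```

View pics/w1.png

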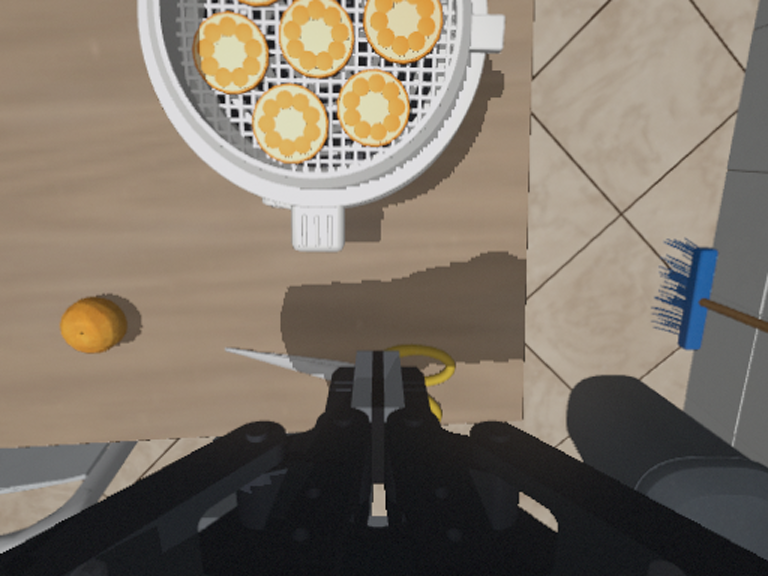

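```bash
python3 - <<'E'
from h import *
st=read_state(); c=get_image("wrist")
def bk(n,u,v,z): print(n,np.round(back(c,[[u/1.5,v/1.5]],z,st)[0]))
bk("lug outer L",294,249,96);bk("lug outer R",343,250,96);bk("lug inner L",294,207,96);bk("lug inner R",344,207,96)
bk("key L",502,15,110);bk("key R",503,50,110);bk("bit",266,204,64);bk("mand",95,325,20)
g=c["img"];
E
```

```text
lug outer L [467. -84.  96.]
lug outer R [ 465. -116.   96.]
lug inner L [494. -85.  96.]
lug inner R [ 493. -117.   96.]
key L [ 598. -208.  110.]
key R [ 581. -209.  110.]
bit [492. -60.  64.]
mand [387. 102.  20.]
```

Call:
servo_tool(
  turn=[
    [0,0,0.0],
    [0,0,0.0],
    [0,0,0.0],
    [0,0,0.0],
    [0,0,0.0],
  ],
  dp=[
    [0.017,-0.008,-0.04],
    [0.0,0,-0.04],
    [0.0,0,-0.04],
    [0.0,0,-0.04],
    [0.0,0,-0.026],
  ],
  fingers=[0,0,0,0,0],
)

```text
clock: 4.25
position: [480.7, -139.9, 77.2]
ee_rot: [1.0, -0.0, 0.011, -0.001]
contact_force: [-0.5, 0.0, -0.6]
gripper_width: -0.2
```

Call:
servo_tool(
  turn=[
    [0,0,0.0],
    [0,0,0.0],
    [0,0,-0.03],
    [0,0,-0.03],
    [0,0,-0.03],
  ],
  dp=[
    [0,0.004,0],
    [-0.001,0.004,0],
    [-0.001,0.004,0],
    [-0.001,0.004,0],
    [-0.001,0.004,0],
  ],
  fingers=[0,0,0,0,0],
)

```text
clock: 4.88
position: [478.5, -116.9, 80.7]
ee_rot: [0.999, -0.043, 0.013, 0.0]
contact_force: [0.4, -4.2, -2.1]
gripper_width: 0.0
```

Call:
servo_tool(
  turn=[
    [0,0,-0.05],
    [0,0,-0.05],
    [0,0,-0.05],
    [0,0,-0.05],
    [0,0,-0.05],
  ],
  dp=[
    [-0.0006,0.006,-0.001],
    [-0.0003,0.006,-0.001],
    [0,0.006,-0.001],
    [0.0003,0.006,-0.0005],
    [0.0006,0.006,-0.0005],
  ],
  fingers=[0,0,0,0,0],
)

```text
clock: 5.5
position: [478.1, -86.1, 82.8]
ee_rot: [0.985, -0.171, 0.015, 0.003]
contact_force: [-0.7, -4.2, -1.0]
gripper_width: -0.0
```

```bash
python3 - <<'E'
from h import *
c=get_image("scene"); save(c,"s2.png",(250,150,160,170),4); save(c,"s2.png",(250,160,160,150),4)
E
```

```text
(no output)
```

View pics/s2.png

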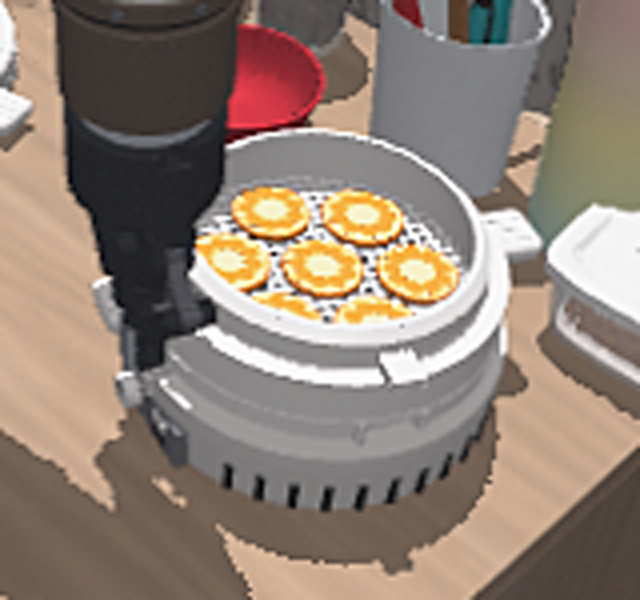

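Call:
servo_tool(
  turn=[
    [0,0,-0.03],
    [0,0,-0.03],
    [0,0,-0.03],
    [0,0,-0.03],
    [0,0,-0.03],
  ],
  dp=[
    [0.001,0.006,-0.002],
    [0.0013,0.006,-0.002],
    [0.0016,0.006,-0.002],
    [0.002,0.006,-0.002],
    [0.0023,0.006,-0.002],
  ],
  fingers=[0,0,0,0,0],
)

```text
clock: 6.18
position: [488.9, -56.8, 81.6]
ee_rot: [0.97, -0.243, 0.02, 0.005]
contact_force: [-3.0, -4.1, 3.7]
gripper_width: -0.1
```

Call:
servo_tool(
  turn=[
    [0,0,-0.05],
    [0,0,-0.05],
    [0,0,-0.05],
    [0,0,-0.05],
    [0,0,-0.05],
  ],
  dp=[
    [0.002,0.0056,-0.001],
    [0.0024,0.0055,-0.001],
    [0.0027,0.0053,-0.001],
    [0.003,0.0051,-0.001],
    [0.0033,0.005,-0.001],
  ],
  fingers=[0,0,0,0,0],
)

```text
clock: 6.8
position: [498.9, -32.3, 81.9]
ee_rot: [0.931, -0.365, 0.018, 0.01]
contact_force: [-1.8, -4.6, -1.4]
gripper_width: -0.0
```

```bash
python3 - <<'E'
from h import *
c=get_image("scene"); save(c,"s3.png",(250,160,160,150),4)
E
```

```text
(no output)
```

View pics/s3.png

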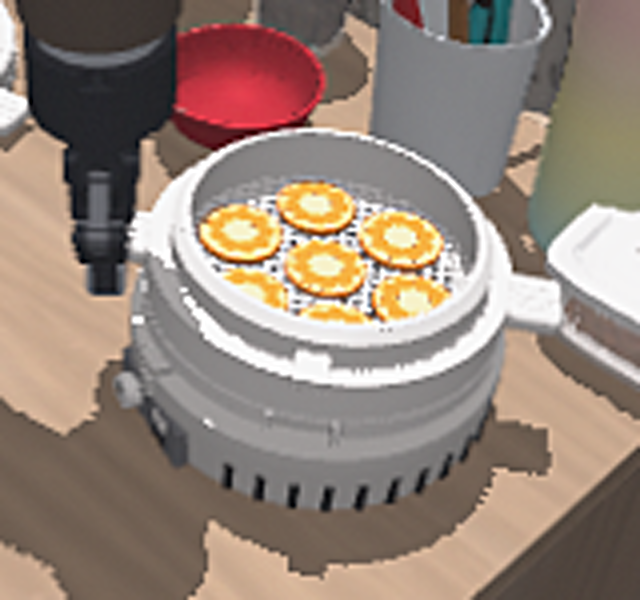

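Call:
servo_tool(
  turn=[
    [0,0,-0.045],
    [0,0,-0.045],
    [0,0,-0.045],
    [0,0,-0.045],
    [0,0,-0.045],
  ],
  dp=[
    [0.0034,0.0039,-0.001],
    [0.0036,0.0037,-0.001],
    [0.0038,0.0035,-0.001],
    [0.004,0.0034,-0.001],
    [0.0041,0.0033,-0.001],
  ],
  fingers=[0,0,0,0,0],
)

```text
clock: 7.48
position: [513.0, -16.1, 80.7]
ee_rot: [0.883, -0.468, 0.014, 0.016]
contact_force: [-4.0, -2.1, 1.6]
gripper_width: -0.0
```

Call:
servo_tool(
  turn=[
    [0,0,-0.04],
    [0,0,-0.04],
    [0,0,-0.04],
    [0,0,-0.04],
    [0,0,-0.04],
  ],
  dp=[
    [0.003,0.0026,0],
    [0.003,0.0025,0],
    [0.0032,0.0023,0],
    [0.0033,0.0022,0],
    [0.0034,0.002,0],
  ],
  fingers=[0,0,0,0,0],
)

```text
clock: 8.1
position: [521.2, -6.2, 82.8]
ee_rot: [0.832, -0.555, 0.007, 0.022]
contact_force: [-1.4, -2.5, -2.1]
gripper_width: 0.0
```

```bash
python3 - <<'E'
from h import *
c=get_image("scene"); save(c,"s4.png",(250,160,160,150),4)
st=read_state(); print(st["contact_force"],st["joints"])
E
```

```text
[-1.73075931 -2.01475001 -0.93239172] [ 0.32232289  0.37899162 -0.45009139  0.05499432 -0.7667372   0.03107071]
```

View pics/s4.png

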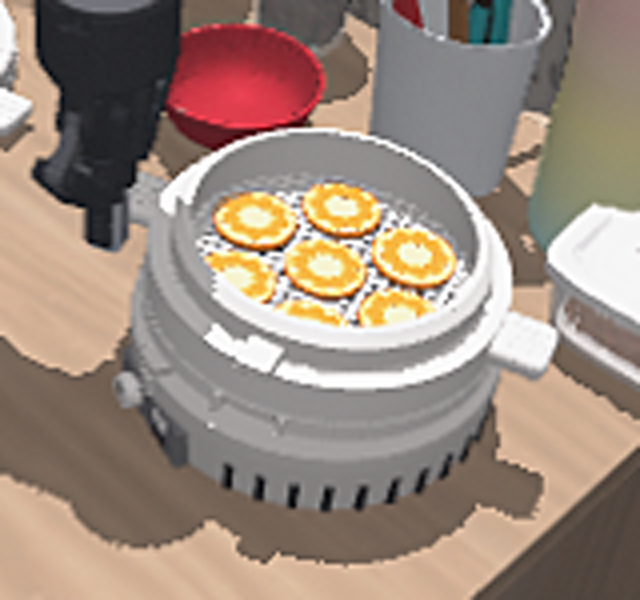

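Call:
servo_tool(
  turn=[
    [0,0,-0.02],
    [0,0,-0.02],
    [0,0,-0.02],
    [0,0,-0.02],
    [0,0,-0.02],
  ],
  dp=[
    [0.0035,0.0019,-0.001],
    [0.0035,0.0018,-0.001],
    [0.0036,0.0017,-0.001],
    [0.0037,0.0016,-0.001],
    [0.0038,0.0015,-0.001],
  ],
  fingers=[0,0,0,0,0],
)

```text
clock: 8.78
position: [538.5, 3.1, 78.9]
ee_rot: [0.802, -0.597, 0.005, 0.023]
contact_force: [-4.9, 0.4, 2.7]
gripper_width: -0.1
```

Call:
servo_tool(
  turn=[
    [0,0,-0.01],
    [0,0,-0.01],
    [0,0,-0.01],
    [0,0,-0.01],
    [0,0,-0.01],
  ],
  dp=[
    [0.003,0.0014,0],
    [0.003,0.0013,0],
    [0.003,0.0012,0],
    [0.003,0.0011,0],
    [0.003,0.001,0],
  ],
  fingers=[0,0,0,0,0],
)

```text
clock: 9.4
position: [554.9, 9.6, 79.0]
ee_rot: [0.785, -0.619, 0.004, 0.023]
contact_force: [-3.7, -0.9, 1.1]
gripper_width: -0.0
```

```bash
python3 - <<'E'
from h import *
c=get_image("scene"); t=get_image("top")
A=cv2.resize(c["img"][160:310,250:410],None,fx=3,fy=3,interpolation=2);B=cv2.resize(t["img"][120:230,280:370],(368,450),interpolation=2)
if A.shape[0]!=450: A=A[:450]
cv2.imwrite("pics/s5.png",np.hstack([A,B[:,:310]])[...,::-1])
E
```

```text
(no output)
```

View pics/s5.png

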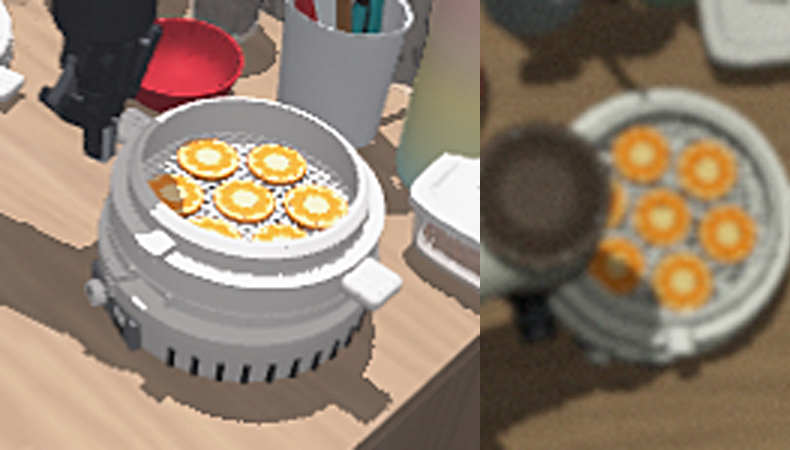

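```bash
python3 - <<'E'
from h import *
c=get_image("scene"); st=read_state()
for n,u,v in(("s2",292.5,257.5),("s3",302,265.5),("s4",303,266),("s5",296.7,260.7),("knob",281,256),("tkey4",312.5,248)):
  p=back(c,[[u,v]],66)[0]; d=p[:2]-[591,-102]; print(n,np.round(p),np.hypot(*d),np.degrees(np.arctan2(d[1],d[0])))
p=back(c,[[250+155/3,160+240/3]],106)[0];d=p[:2]-[591,-102];print("tray key now",p,np.hypot(*d),np.degrees(np.arctan2(d[1],d[0])))
im=cv2.resize(c["img"][160:310,250:410],None,fx=4,fy=4,interpolation=2)
a=np.radians(np.arange(0,360,2))
for (r,z,col) in((98,100,(255,0,0)),(80,121,(0,200,0)),(103.5,60,(0,0,255)),(103.5,0,(255,0,255)),(98,60,(255,160,0))):
  q=(proj(c,np.c_[591+r*np.cos(a),-102+r*np.sin(a),z+0*a])-[249.5,159.5])*4
  cv2.polylines(im,[np.int32(q)],True,col,1)
for d in (-173,-150,-116,-90,180,160):
  t=np.radians(d); q=(proj(c,[[591+106*np.cos(t),-102+106*np.sin(t),64]])[0]-[249.5,159.5])*4
  cv2.putText(im,str(d),tuple(np.int32(q)),0,.4,(0,0,0),1)
cv2.imwrite("pics/s6.png",im[...,::-1])
E
```

```text
s2 [487. -99.  66.] 103.7394454299733 178.40899697427915
s3 [ 488. -128.   66.] 106.16182715042905 -166.0485248457479
s4 [ 489. -130.   66.] 106.06447579513994 -164.76898440680304
s5 [ 488. -111.   66.] 103.18576484200291 -174.90946483901968
knob [471. -81.  66.] 121.62130501867838 170.0023470416804
tkey4 [ 539. -106.   66.] 52.39116284162549 -175.73344715776614
tray key now [ 508.66901142 -100.64614541  106.        ] 82.34211924873168 179.0579104546288
```

View pics/s6.png

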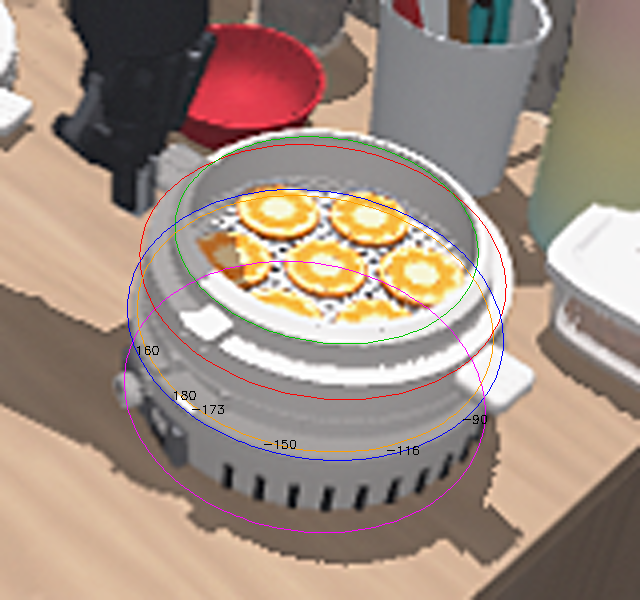

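Call:
servo_tool(
  turn=[
    [0,0,0],
    [0,0,-0.18],
    [0,0,-0.18],
    [0,0,-0.18],
    [0,0,-0.18],
  ],
  dp=[
    [-0.02,0.006,0],
    [-0.03,0.01,0.03],
    [-0.04,-0.02,0.04],
    [-0.03,-0.04,0.04],
    [0,-0.05,0.01],
  ],
  fingers=[0,0,0,0,0],
)

```text
clock: 10.18
position: [443.1, -80.8, 204.4]
ee_rot: [-0.512, 0.859, -0.004, -0.012]
contact_force: [1.0, 0.8, -0.7]
gripper_width: 0.2
```

Call:
servo_tool(
  turn=[
    [0,0,-0.18],
    [0.096,-0.08,0],
    [0.096,-0.08,0],
    [0.096,-0.08,0],
    [0.096,-0.08,0],
  ],
  dp=[
    [0,-0.055,0],
    [0,-0.055,0],
    [0,-0.04,-0.02],
    [0.0,-0.02,-0.02],
    [0,0,-0.02],
  ],
  fingers=[0,0,0,0,0],
)

```text
clock: 10.8
position: [456.0, -262.0, 152.6]
ee_rot: [-0.418, 0.874, 0.086, 0.233]
contact_force: [-1.8, 0.0, -1.0]
gripper_width: -0.1
```

```bash
python3 - <<'E'
from h import *
st=read_state(); c=get_image("wrist"); print(st["position"],st["joints"],st["contact_force"])
save(c,"w2.png",None,1.5); np.savez("w2.npz",img=c["img"])
M=W(c,st);print(np.round(M,2).tolist())
s=get_image("scene");cv2.imwrite("pics/s7.png",s["img"][...,::-1])
E
```

```text
[ 456.01398283 -261.98235177  152.61889062] [-0.53249582  0.30454446 -0.21440693 -0.58516225 -1.00738528  0.16148314] [-1.82294405  0.03919173 -1.03723744]
[[-0.77, 0.42, 0.48, 368.44], [0.64, 0.56, 0.53, -361.23], [-0.04, 0.71, -0.7, 242.85], [0.0, 0.0, 0.0, 1.0]]
```

View pics/w2.png

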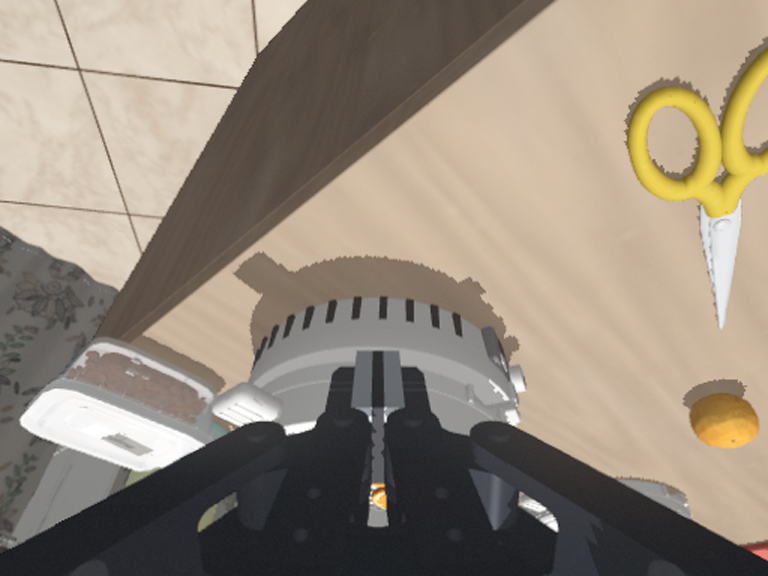

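Call:
servo_tool(
  turn=[
    [-0.05,0.05,-0.12],
    [-0.04,0.05,-0.12],
    [-0.03,0.06,-0.12],
    [-0.02,0.06,-0.12],
    [0,0,0],
  ],
  dp=[
    [-0.015,0.03,0.02],
    [-0.015,0.03,0.01],
    [-0.01,0.025,0],
    [0,0.01,0],
    [0,0,0],
  ],
  fingers=[0,0,0,0,0],
)

```text
clock: 11.52
position: [423.3, -174.1, 185.1]
ee_rot: [-0.212, 0.969, 0.011, 0.125]
contact_force: [0.6, -1.1, -1.3]
gripper_width: 0.1
```

```bash
python3 - <<'E'
from h import *
st=read_state(); c=get_image("wrist"); print(st["position"],st["joints"],st["contact_force"])
im=c["img"][::-1,::-1]; im=im[130:384,60:420]
cv2.imwrite("pics/w3.png",cv2.resize(im,None,fx=2.2,fy=2.2,interpolation=2)[...,::-1]); np.savez("w3.npz",img=c["img"],q=st["ee_rot"],p=st["position"])
print(np.round(W(c,st),2).tolist())
E
```

```text
[ 423.26366045 -174.05902527  185.05418395] [-0.10485787  0.05558659 -0.52738709 -0.14353261 -0.76060246 -0.94297824] [ 0.55958572 -1.062354   -1.31667757]
[[-0.41, 0.77, 0.48, 324.94], [0.91, 0.37, 0.19, -214.08], [-0.03, 0.51, -0.86, 305.26], [0.0, 0.0, 0.0, 1.0]]
```

View pics/w3.png

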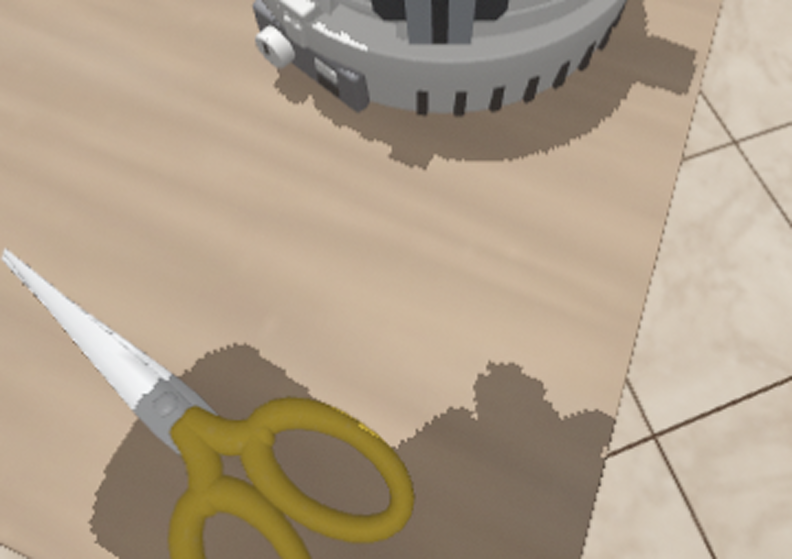

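Call:
servo_tool(
  turn=[
    [-0.03,0.08,0],
    [-0.03,0.08,0],
    [-0.03,0.08,0],
    [0,0,0],
    [0,0,0],
  ],
  dp=[
    [0.0,0.05,0.03],
    [0.0,0.06,0.02],
    [0.0,0.06,0],
    [0.01,0.06,0],
    [0.02,0.055,0],
  ],
  fingers=[0.085,0.085,0.085,0.085,0.085],
)

```text
clock: 12.2
position: [456.9, 114.5, 241.2]
ee_rot: [-0.212, 0.977, -0.008, 0.003]
contact_force: [0.2, -0.0, 0.4]
gripper_width: 84.9
```

Call:
servo_tool(
  turn=[
    [0,0,0],
    [0,0,0],
    [0,0,0],
    [0,0,0],
    [0,0,0],
  ],
  dp=[
    [0.03,0.05,0.0],
    [0.03,0.05,0.0],
    [0.03,0.05,0],
    [0.02,0.03,0],
    [0.0,0.0,0],
  ],
  fingers=[0.085,0.085,0.085,0.085,0.085],
)

```text
clock: 12.82
position: [575.4, 305.3, 241.5]
ee_rot: [-0.217, 0.976, -0.005, 0.008]
contact_force: [-0.9, -0.9, 0.3]
gripper_width: 85.1
```

```bash
python3 - <<'E'
from h import *
st=read_state(); print(st["position"],R.from_quat(st["ee_rot"]).as_matrix().round(3).tolist(),st["joints"])
c=get_image("scene"); t=get_image("top"); w=get_image("wrist")
np.savez("n.npz",s=c["img"],t=t["img"],w=w["img"],q=st["ee_rot"],p=st["position"])
A=cv2.resize(c["img"][178:298,265:385],None,fx=5,fy=5,interpolation=2)
B=cv2.resize(t["img"][128:224,280:380],(200,200),interpolation=2)
Cc=cv2.resize(w["img"],(200,150));
cv2.imwrite("pics/s8.png",np.hstack([A,np.vstack([B,Cc,np.zeros((250,200,3),np.uint8)])])[...,::-1])
E
```

```text
[575.41905772 305.29493978 241.51324651] [[-0.906, -0.423, 0.018], [-0.423, 0.906, -0.006], [-0.014, -0.013, -1.0]] [ 0.74332746  0.41707184  0.07738965  0.01740763 -1.22181218 -1.88280785]
```

View pics/s8.png

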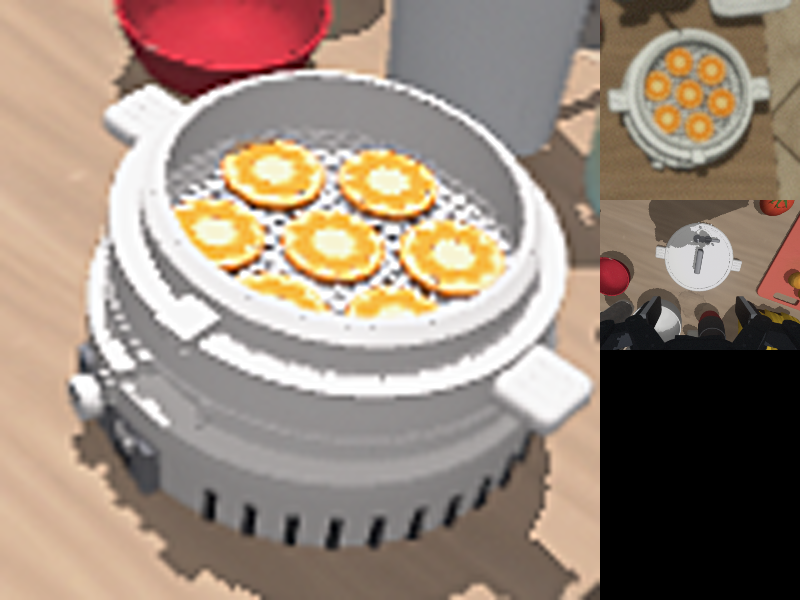

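```bash
python3 - <<'E'
from h import *
c=get_image("scene");t=get_image("top")
C=np.array([591,-102])
def f(n,u,v,z,cam=c):
  p=back(cam,[[u,v]],z)[0]; d=p[:2]-C; print(n,np.round(p),"r %.0f ang %.0f"%(np.hypot(*d),np.degrees(np.arctan2(d[1],d[0]))))
g=lambda u,v:(265+u/5,178+v/5)
f("basekey?",*g(125,350),66);f("basekey lo",*g(110,345),66);f("stripL",*g(108,318),64);f("stripR",*g(165,420),60)
f("notchL",*g(145,365),70);f("notchR",*g(205,418),65)
f("traykey",*g(180,335),104); f("lugR",*g(540,385),96);f("lugL",*g(150,115),96)
h=lambda u,v:(280+u/2,128+v*.48)
f("t lugL",*h(617,100) if 0 else (280+17/2,128+100*.48),94,t);f("t lugR",280+162/2,128+88*.48,94,t);f("t c",280+88/2,128+93*.48,123,t);f("t key",280+97/2,128+155*.48,106,t);f("t bit",280+57/2,128+163*.48,64,t)
# wrist cover
E
```

```text
basekey? [501. -76.  66.] r 94 ang 164
basekey lo [498. -69.  66.] r 98 ang 161
stripL [509. -56.  64.] r 94 ang 150
stripR [ 492. -112.   60.] r 100 ang -174
notchL [499. -90.  70.] r 92 ang 173
notchR [ 502. -124.   65.] r 92 ang -166
traykey [ 499. -109.  104.] r 92 ang -176
lugR [ 599. -215.   96.] r 114 ang -86
lugL [589.   7.  96.] r 109 ang 91
t lugL [587.   7.  94.] r 109 ang 92
t lugR [ 602. -221.   94.] r 120 ang -85
t c [592. -99. 123.] r 3 ang 68
t key [ 502. -113.  106.] r 89 ang -173
t bit [494. -57.  64.] r 107 ang 155
```

Call:
servo_tool(
  turn=[
    [0,0,0.18],
    [0,0,0.18],
    [0,0,0.18],
    [0,0,0.18],
    [0,0,0.18],
  ],
  dp=[
    [-0.005,-0.055,0],
    [-0.01,-0.055,0],
    [-0.01,-0.055,0],
    [-0.01,-0.055,0],
    [0,-0.05,-0.01],
  ],
  fingers=[0,0,0,0,0],
)

```text
clock: 13.7
position: [535.2, 27.0, 237.5]
ee_rot: [-0.628, 0.778, -0.001, 0.014]
contact_force: [1.3, -1.0, -0.1]
gripper_width: 0.2
```

Call:
servo_tool(
  turn=[
    [0,0,0.1],
    [0,0,0.1],
    [0,0,0],
    [0,0,0],
    [0,0,0],
  ],
  dp=[
    [0,0,-0.02],
    [0,0,-0.04],
    [0,0,-0.04],
    [0,0,-0.03],
    [0,0,-0.01],
  ],
  fingers=[0,0,0,0,0],
)

```text
clock: 14.32
position: [532.9, 19.4, 100.3]
ee_rot: [-0.702, 0.712, -0.003, 0.02]
contact_force: [-0.3, -0.2, 0.0]
gripper_width: -0.1
```

Call:
servo_tool(
  turn=[
    [0,0,0],
    [0,0,0],
    [0,0,0],
    [0,0,0],
    [0,0,0],
  ],
  dp=[
    [0,-0.004,-0.02],
    [0.006,-0.001,-0.003],
    [0.006,0,0],
    [0.005,0,0],
    [0.005,0,0],
  ],
  fingers=[0,0,0,0,0],
)

```text
clock: 14.95
position: [558.2, 14.1, 82.1]
ee_rot: [-0.702, 0.711, -0.005, 0.023]
contact_force: [-2.8, -0.7, -0.5]
gripper_width: -0.0
```

Call:
servo_tool(
  turn=[
    [0,0,-0.03],
    [0,0,-0.03],
    [0,0,-0.03],
    [0,0,-0.03],
    [0,0,-0.03],
  ],
  dp=[
    [0.005,0,-0.001],
    [0.005,0,-0.001],
    [0.005,0,-0.001],
    [0.005,0,-0.001],
    [0.005,0,-0.001],
  ],
  fingers=[0,0,0,0,0],
)

```text
clock: 15.58
position: [580.3, 15.2, 76.3]
ee_rot: [-0.643, 0.765, -0.003, 0.019]
contact_force: [-2.6, 1.3, 2.0]
gripper_width: -0.2
```

Call:
servo_tool(
  turn=[
    [0,0,-0.03],
    [0,0,-0.03],
    [0,0,-0.03],
    [0,0,-0.03],
    [0,0,-0.03],
  ],
  dp=[
    [0.004,0,0],
    [0.004,-0.0005,0],
    [0.004,-0.0005,0],
    [0.004,-0.001,0],
    [0.004,-0.001,0],
  ],
  fingers=[0,0,0,0,0],
)

```text
clock: 16.2
position: [601.1, 13.2, 76.1]
ee_rot: [-0.58, 0.815, -0.004, 0.019]
contact_force: [-4.9, 5.0, 2.8]
gripper_width: -0.4
```

Call:
servo_tool(
  turn=[
    [0,0,0],
    [0,0,0],
    [0,0,0],
    [0,0,0],
    [0,0,0],
  ],
  dp=[
    [0.003,0,0],
    [0.003,0,0],
    [0.003,0,0],
    [0.003,0,0],
    [0.003,0,0],
  ],
  fingers=[0,0,0,0,0],
)

```text
clock: 16.82
position: [602.9, 12.8, 76.2]
ee_rot: [-0.576, 0.817, 0.004, 0.005]
contact_force: [-11.1, 4.6, 7.9]
gripper_width: 0.3
```

```bash
python3 - <<'E'
from h import *
t=get_image("top");s=get_image("scene")
np.savez("n2.npz",t=t["img"],s=s["img"])
o=np.load("n.npz")
d=np.abs(t["img"].astype(int)-o["t"]).sum(2); print(d[128:224,280:380].mean())
for cam in("top","scene"):
  for q in("tray_left_lug","tray","cover"): print(cam,q,[(np.round(x["box"],1).tolist(),round(x["score"],2)) for x in search_frame(q,cam)[:2]])
E
```

```text
87.38260416666667
top tray_left_lug [([295.9, 140.5, 68.3, 64.8], 0.65)]
top tray [([292.9, 144.6, 72.7, 63.1], 0.83)]
top cover [([162.2, 153.9, 61.3, 60.5], 0.61), ([194.1, 200.1, 14.6, 6.0], 0.55)]
scene tray_left_lug [([282.6, 194.8, 97.7, 77.7], 0.79)]
scene tray [([288.6, 195.2, 90.6, 80.8], 0.57), ([279.4, 233.0, 92.5, 55.0], 0.39)]
scene cover [([189.1, 149.2, 71.0, 49.4], 0.78), ([280.6, 234.6, 92.9, 55.1], 0.35)]
```

Call:
servo_tool(
  turn=[
    [0,0,0],
    [0,0,0],
    [0,0,0],
    [0,0,0],
    [0,0,0],
  ],
  dp=[
    [-0.02,0.005,0],
    [0,0.01,0.06],
    [0,0,0.06],
    [0,0,0.06],
    [0.01,0,0.06],
  ],
  fingers=[0,0,0,0,0],
)

```text
clock: 17.85
position: [593.9, 25.2, 318.7]
ee_rot: [-0.573, 0.819, 0.002, 0.005]
contact_force: [2.0, 0.7, 0.6]
gripper_width: 0.1
```

Call:
servo_tool(
  turn=[
    [0,0,0],
    [0,0,0],
    [0,0,0],
    [0,0,0],
    [0,0,0],
  ],
  dp=[
    [0.01,-0.03,0.03],
    [0.005,-0.03,0],
    [0,-0.025,0],
    [0,0,0],
    [0,0,0],
  ],
  fingers=[0,0,0,0,0],
)

```text
clock: 18.48
position: [617.0, -64.7, 359.7]
ee_rot: [-0.57, 0.821, -0.007, 0.016]
contact_force: [-0.1, 0.4, -0.7]
gripper_width: -0.0
```

```bash
python3 - <<'E'
from h import *
st=read_state(); w=get_image("wrist"); s=get_image("scene"); t=get_image("top"); print(st["position"],st["contact_force"])
np.savez("n3.npz",w=w["img"],s=s["img"],t=t["img"],q=st["ee_rot"],p=st["position"])
for cam,c in(("wrist",w),("scene",s),("top",t)):
  for q in("tray","dryer"):
    r=regions_of(q,cam)
    for x in r[:1]: print(cam,q,np.round(x["box"],1),round(x["score"],2)); np.save(f"r_{cam}_{q}.npy",x["region"])
A=cv2.resize(w["img"],(560,420),interpolation=3)
B=cv2.resize(s["img"][178:298,265:385],(420,420),interpolation=2) 
cv2.imwrite("pics/s9.png",np.hstack([cv2.resize(A,(440,330)),cv2.resize(B,(330,330))])[...,::-1])
cv2.imwrite("pics/w9.png",w["img"][...,::-1])
E
```

```text
[616.96411886 -64.69850811 359.73024463] [-0.08544819  0.36088184 -0.70016391]
wrist tray [187.7   3.5 170.2 202.3] 0.71
wrist dryer [200.6  42.9 131.1 131.9] 0.76
scene tray [285.5 192.5  91.5  84.7] 0.86
scene dryer [278.8 226.1  96.8  64.7] 0.7
top tray [294.2 153.6  72.4  56.8] 0.65
top dryer [305.3 151.7  20.4  58.1] 0.88
```

```bash
cat > fit.py <<'E'
from h import *
from scipy.optimize import minimize
a=np.radians(np.arange(0,360,5)); ring=lambda r,z:np.c_[r*np.cos(a),r*np.sin(a),z+0*a]
def box(x0,x1,y0,y1,z0,z1): return np.array([[x,y,z] for x in(x0,x1) for y in(y0,y1) for z in(z0,z1)],float)
TRAY=[np.r_[ring(98,0),ring(98,40)],np.r_[ring(86,40),ring(80,61)],box(-17,17,90,127,20,34),box(-17,17,-127,-90,20,34),box(-106,-85,-9,9,40,48)]
COV=[np.r_[ring(98,0),ring(98,30)],box(-17,17,90,127,6,20),box(-17,17,-127,-90,6,20),box(-32,32,-8,8,30,64)]
def mask(c,st,p,parts,S=3):
    x,y,z,yaw,rx,ry=p; Rm=R.from_rotvec([rx,ry,0]).as_matrix()@R.from_euler("z",yaw).as_matrix()
    m=np.zeros((384*S,512*S),np.uint8)
    for P in parts:
        q=proj(c,P@Rm.T+[x,y,z],st); h=cv2.convexHull(np.float32((q+.5)*S))
        cv2.fillConvexPoly(m,np.int32(np.round(h)),1)
    return cv2.resize(m.astype(np.float32),(512,384),interpolation=cv2.INTER_AREA)
E
cat > f1.py <<'E'
from fit import *
n=np.load("n3.npz"); st=dict(ee_rot=n["q"],position=n["p"])
cams={k:get_image(k) for k in("wrist","scene","top")}
reg={k:np.load(f"r_{k}_tray.npy").astype(np.float32) for k in("wrist","scene")}
def cost(p,ks):
    t=0
    for k in ks:
        m=mask(cams[k],st if k=="wrist" else None,p,TRAY); t+=np.abs(m-reg[k]).sum()/reg[k].sum()
    return t
for ks in(("scene",),("wrist",),("scene","wrist")):
  best=None
  for y0 in(-.5,-.35,-.2):
    s0=np.array([592,-101,60,y0,0,0.]); f=lambda v:cost(s0+v*[5,5,4,.1,.03,.03],ks)
    r=minimize(f,np.zeros(6),method="Nelder-Mead",options=dict(maxfev=350,initial_simplex=np.vstack([np.zeros(6),np.eye(6)])))
    if best is None or r.fun<best[0]: best=(r.fun,s0+r.x*[5,5,4,.1,.03,.03])
  print(ks,round(best[0],4),np.round(best[1],3),"flat cost",round(cost(np.r_[best[1][:2],60,best[1][3],0,0],ks),4))
E
time python3 f1.py
```

```text
('scene',) 0.0249 [ 5.93291e+02 -1.04048e+02  6.01440e+01 -3.47000e-01 -1.20000e-02
  0.00000e+00] flat cost 0.0277
('wrist',) 0.0648 [ 5.91494e+02 -1.05848e+02  5.82250e+01 -3.44000e-01  1.00000e-03
  1.30000e-02] flat cost 0.0681
('scene', 'wrist') 0.0984 [ 5.91336e+02 -1.05718e+02  6.12960e+01 -3.48000e-01 -1.80000e-02
  1.60000e-02] flat cost 0.1094
real	0m19.693s
user	0m16.746s
sys	0m4.600s
```

Call:
servo_tool(
  turn=[
    [0,0,-0.17],
    [0,0,-0.17],
    [0,0,-0.17],
    [0,0,-0.17],
    [0,0,-0.17],
  ],
  dp=[
    [-0.011,0.054,-0.015],
    [-0.011,0.054,-0.02],
    [-0.011,0.054,-0.02],
    [-0.011,0.054,-0.02],
    [-0.011,0.054,-0.02],
  ],
  fingers=[0.085,0.085,0.085,0.085,0.085],
)

```text
clock: 19.7
position: [561.8, 206.3, 265.6]
ee_rot: [-0.169, 0.985, -0.014, 0.015]
contact_force: [0.9, 0.1, 0.4]
gripper_width: 84.9
```

Call:
servo_tool(
  turn=[
    [0,0,0],
    [0,0,0],
    [0,0,0],
    [0,0,0],
    [0,0,0],
  ],
  dp=[
    [-0.011,0.05,-0.02],
    [-0.011,0.03,-0.01],
    [0,0.0,0],
    [0,0,0],
    [0,0,0],
  ],
  fingers=[0.085,0.085,0.085,0.085,0.085],
)

```text
clock: 20.32
position: [537.8, 291.1, 233.2]
ee_rot: [-0.17, 0.985, -0.015, 0.014]
contact_force: [0.8, -0.4, -0.0]
gripper_width: 85.4
```

```bash
cat > f2.py <<'E'
from fit import *
st=read_state(); cams={"wrist":get_image("wrist")}; cams["scene"]=get_image("scene")
print(st["position"],R.from_quat(st["ee_rot"]).as_euler("zyx"))
reg={}
for k in cams:
    for q in("cover_handle","cover_left_lug"):
        r=regions_of(q,k)
        if r: print(k,q,np.round(r[0]["box"],1),round(r[0]["score"],2)); reg.setdefault(k,r[0]["region"].astype(np.float32))
cv2.imwrite("pics/w10.png",cams["wrist"]["img"][...,::-1])
def cost(p,ks): return sum(np.abs(mask(cams[k],st if k=="wrist" else None,np.r_[p[:2],0,p[2],0,0],COV,2)-reg[k]).sum()/reg[k].sum() for k in ks)
for ks in(("wrist",),("scene",),tuple(reg)):
    s0=np.array([567,296,.35]); sc=np.array([6,6,.1])
    r=minimize(lambda v:cost(s0+v*sc,ks),np.zeros(3),method="Nelder-Mead",options=dict(maxfev=120,initial_simplex=np.vstack([np.zeros(3),np.eye(3)])))
    print(ks,r.fun,s0+r.x*sc)
# bar direction from dark pixels near centre
g=cams["wrist"]["img"].astype(int).sum(2); c=cams["wrist"]
uv=proj(c,[[567+dx,296+dy,64] for dx in(-45,45) for dy in(-45,45)],st); print(np.round(uv).tolist())
l,t=np.floor(uv.min(0)).astype(int); rr,b=np.ceil(uv.max(0)).astype(int)
m=np.zeros_like(g,np.uint8); m[t:b,l:rr]=(g[t:b,l:rr]<330)
n,lab,stt,cen=cv2.connectedComponentsWithStats(m)
for i in range(1,n):
    if stt[i,4]>60:
        v,u=np.nonzero(lab==i); box=cv2.minAreaRect(np.float32(np.c_[u,v])); q=cv2.boxPoints(box); P=back(c,q,64,st)[:,:2]; print(stt[i],np.round(P).tolist())
E
python3 f2.py
```

```text
[537.80197518 291.12598708 233.21578575] [2.79937911 0.03197245 3.11730281]
wrist cover_handle [146.3  93.7 224.3 169.6] 0.81
wrist cover_left_lug [144.9  93.1 223.9 173.6] 0.6
scene cover_handle [187.3 146.6  71.1  50.9] 0.85
scene cover_left_lug [185.7 151.2  74.8  45.1] 0.65
('wrist',) 0.024700719863176346 [5.66064346e+02 2.98443229e+02 2.66955128e-01]
('scene',) 0.06239061802625656 [5.70103725e+02 3.01826358e+02 2.67547927e-01]
('wrist', 'scene') 0.10403833538293839 [5.66997115e+02 2.99142213e+02 2.58024271e-01]
[[223.0, 139.0], [310.0, 170.0], [196.0, 220.0], [277.0, 248.0]]
[245 160  20  64 194] [[598.0, 288.0], [530.0, 283.0], [529.0, 298.0], [597.0, 304.0]]
```

```bash
cat > go.py <<'E'
import sys
from h import *
# usage: x y z yawdeg(tool x heading)
x,y,z,a=map(float,sys.argv[1:5]); st=read_state(); a=np.radians(a)
G=np.array([[np.cos(a),np.sin(a),0],[np.sin(a),-np.cos(a),0],[0,0,-1]])
C=R.from_quat(st["ee_rot"]).as_matrix()
print("turn",np.round(R.from_matrix(G@C.T).as_rotvec(),3),"dp",np.round((np.array([x,y,z])-st["position"])/1000,4),"F",np.round(st["contact_force"],1),"j6",st["joints"][5].round(2))
E
python3 go.py 566.5 298.5 40 -164.7
```

```text
turn [ 0.025  0.031 -0.076] dp [ 0.0289  0.007  -0.193 ] F [-0.1 -0.4 -0.1] j6 -2.03
```

Call:
servo_tool(
  turn=[
    [0.025,0.031,-0.076],
    [0,0,0],
    [0,0,0],
    [0,0,0],
    [0,0,0],
  ],
  dp=[
    [0.029,0.007,-0.03],
    [0,0,-0.04],
    [0,0,-0.02],
    [0,0,0],
    [0,0,0],
  ],
  fingers=[0.085,0.085,0.085,0.085,0.085],
)

```text
clock: 21.25
position: [568.9, 298.4, 143.2]
ee_rot: [-0.131, 0.991, 0.001, 0.002]
contact_force: [-0.3, -0.3, -0.6]
gripper_width: 85.1
```

```bash
python3 go.py 566.5 298.5 40 -164.7; sed -i 's/cover_left_lug")/cover")/' f2.py; python3 - <<'E'
from h import *
st=read_state(); c=get_image("wrist")
for q in("cover_handle","vent_tip","cover_left_lug"): print(q,[(np.round(x["box"]).tolist(),round(x["score"],2)) for x in search_frame(q,"wrist")[:2]])
u=proj(c,[[566.5+s*32*np.cos(.267),298.5+s*32*np.sin(.267),64] for s in(-1,1)],st); print(u.round())
g=c["img"].astype(int).mean(2); u0=np.round(u.mean(0)).astype(int)
# profile across the bar at 3 stations (cover y direction)
for s in(-24,-12,0,12,24):
  p=np.array([[566.5+s*.9645-t*.264,298.5+s*.264+t*.9645,64] for t in range(-24,25,2)]); q=np.round(proj(c,p,st)).astype(int); print(s,g[np.clip(q[:,1],0,383),np.clip(q[:,0],0,511)].astype(int).tolist())
E
```

```text
turn [-0.003  0.003  0.003] dp [-2.400e-03  1.000e-04 -1.032e-01] F [-0.3 -0.3 -0.6] j6 -2.04
cover_handle [([105.0, 58.0, 298.0, 231.0], 0.91)]
vent_tip [([222.0, 99.0, 93.0, 30.0], 0.86), ([103.0, 57.0, 299.0, 232.0], 0.47)]
cover_left_lug [([100.0, 57.0, 301.0, 234.0], 0.55)]
[[252. 153.]
 [252. 238.]]
-24 [144, 215, 216, 216, 215, 216, 135, 137, 135, 77, 81, 82, 81, 81, 82, 76, 97, 137, 135, 136, 135, 134, 184, 217, 217]
-12 [216, 216, 216, 217, 216, 216, 136, 136, 134, 81, 85, 87, 87, 85, 124, 81, 132, 216, 216, 217, 216, 217, 217, 217, 217]
0 [216, 216, 216, 216, 216, 217, 138, 137, 112, 107, 129, 136, 142, 144, 150, 125, 162, 217, 217, 217, 216, 217, 218, 216, 217]
12 [216, 216, 216, 216, 216, 216, 214, 139, 121, 106, 126, 135, 139, 143, 148, 126, 192, 217, 217, 216, 217, 217, 217, 217, 217]
24 [214, 216, 215, 216, 216, 216, 215, 216, 213, 109, 124, 132, 137, 140, 145, 126, 190, 216, 216, 216, 216, 216, 216, 216, 216]
```

Call:
servo_tool(
  turn=[
    [0,0,0],
    [0,0,0],
    [0,0,0],
    [0,0,0],
    [0,0,0],
  ],
  dp=[
    [-0.002,0,-0.04],
    [0,0,-0.04],
    [0,0,-0.02],
    [0,0,0],
    [0,0,0],
  ],
  fingers=[0.085,0.085,0.085,0.085,0.04],
)

```text
clock: 22.08
position: [569.4, 301.0, 47.2]
ee_rot: [-0.132, 0.991, 0.005, 0.007]
contact_force: [0.3, 1.1, -0.0]
gripper_width: 69.2
```

Call:
servo_tool(
  turn=[
    [0,0,0],
    [0,0,0],
    [0,0,0],
    [0,0,0],
    [0,0,0],
  ],
  dp=[
    [0,0,0],
    [0,0,0],
    [0,0,0],
    [0,0,0],
    [0,0,0.01],
  ],
  fingers=[0,0,0,0,0],
)

```text
clock: 22.7
position: [569.4, 301.2, 59.4]
ee_rot: [-0.132, 0.991, 0.005, 0.008]
contact_force: [-1.1, 0.7, -3.3]
gripper_width: 14.2
```

Call:
servo_tool(
  turn=[
    [0,0,0],
    [0,0,0],
    [0,0,0],
    [0,0,-0.06],
    [0,0,-0.08],
  ],
  dp=[
    [0,0,0.03],
    [0,0,0.05],
    [0,0,0.05],
    [0,-0.03,0.03],
    [0,-0.04,0],
  ],
  fingers=[0,0,0,0,0],
)

```text
clock: 23.32
position: [567.1, 230.6, 223.6]
ee_rot: [-0.062, 0.998, 0.004, 0.006]
contact_force: [0.7, 0.0, -3.9]
gripper_width: 14.2
```

Call:
servo_tool(
  turn=[
    [0,0,-0.08],
    [0,0,-0.08],
    [0,0,-0.08],
    [0,0,-0.08],
    [0,0,-0.08],
  ],
  dp=[
    [0,-0.05,0],
    [0.005,-0.05,0],
    [0.005,-0.05,0],
    [0.005,-0.05,0],
    [0.005,-0.05,0],
  ],
  fingers=[0,0,0,0,0],
)

```text
clock: 23.95
position: [584.1, -26.0, 224.9]
ee_rot: [0.143, 0.99, 0.004, 0.006]
contact_force: [0.7, -0.0, -4.1]
gripper_width: 14.1
```

```bash
cat > f3.py <<'E'
from fit import *
st=read_state(); cams={k:get_image(k) for k in("wrist","scene")}
reg={}
for k in cams:
    r=regions_of("cover_left_lug",k)
    if r: print(k,np.round(r[0]["box"]),round(r[0]["score"],2)); reg[k]=r[0]["region"].astype(np.float32)
g=cams["wrist"]["img"].mean(2)
ok={"wrist":(cv2.dilate((g<95).astype(np.uint8),np.ones((9,9)))==0).astype(np.float32),"scene":1.}
ok["wrist"][300:]=0
Tw=R.from_quat(st["ee_rot"]).as_matrix(); p0=st["position"]; yaw0=np.arctan2(Tw[1,0],Tw[0,0])+np.pi
P=COV[:3]
def cost(p,ks): return sum((ok[k]*np.abs(np.maximum(mask(cams[k],st if k=="wrist" else None,np.r_[p0[0]+p[0],p0[1]+p[1],p0[2]-48+p[3],yaw0+p[2],0,0],P,2),0)-reg[k])).sum()/reg[k].sum() for k in ks)
for ks in(("wrist",),("scene",),("wrist","scene")):
    if not all(k in reg for k in ks): continue
    sc=np.array([5,5,.08,4]); best=min((minimize(lambda v:cost(v*sc,ks),x0,method="Nelder-Mead",options=dict(maxfev=200,initial_simplex=x0+np.vstack([np.zeros(4),np.eye(4)]))) for x0 in(np.zeros(4),np.array([-.5,-.5,0,0]))),key=lambda r:r.fun)
    print(ks,round(best.fun,4),"dx dy dyaw dz",np.round(best.x*sc,3))
print(p0,np.degrees(yaw0))
print("expected offset", -3.5*np.cos(yaw0),-3.5*np.sin(yaw0))
E
python3 f3.py
```

```text
wrist [ 24.  32. 450. 323.] 0.87
scene [260. 147.  95.  75.] 0.9
('wrist',) 0.005 dx dy dyaw dz [-3.258  1.311 -0.011 -5.804]
('scene',) 0.0794 dx dy dyaw dz [  6.945   6.767  -0.016 -14.178]
('wrist', 'scene') 0.1115 dx dy dyaw dz [-1.677  1.301 -0.007 -5.793]
[584.13057474 -26.00793826 224.86602516] 343.5297587335862
expected offset -3.3563849188190185 0.9923105747316481
```

Call:
servo_tool(
  turn=[
    [0,0,-0.025],
    [0,0,-0.025],
    [0,0,0],
    [0,0,0],
    [0,0,0],
  ],
  dp=[
    [0.004,-0.03,0],
    [0.004,-0.03,0],
    [0.003,-0.018,0],
    [0,0,-0.02],
    [0,0,-0.015],
  ],
  fingers=[0,0,0,0,0],
)

```text
clock: 24.78
position: [596.2, -100.6, 189.9]
ee_rot: [0.164, 0.986, 0.005, 0.007]
contact_force: [0.4, -0.5, -3.5]
gripper_width: 13.9
```

```bash
python3 go.py 595.8 -105.7 178 -199.5; python3 f3.py; python3 - <<'E'
from fit import *
# overlay check of cover & tray in scene
E
```

```text
turn [-0.008  0.016 -0.011] dp [-0.0004 -0.0051 -0.0119] F [ 0.4 -0.5 -3.5] j6 -1.99
wrist [ 26.  32. 451. 324.] 0.76
scene [286. 170.  97.  82.] 0.84
('wrist',) 0.0043 dx dy dyaw dz [-3.403e+00  1.627e+00  3.000e-03 -5.555e+00]
('scene',) 0.1033 dx dy dyaw dz [ 7.9030e+00  1.1068e+01  1.8000e-02 -1.8710e+01]
('wrist', 'scene') 0.126 dx dy dyaw dz [-3.301  2.319  0.011 -7.115]
[ 596.15243646 -100.55745449  189.94203031] 341.11789531183615
expected offset -3.311652688719751 1.1326766834782296
```

Call:
servo_tool(
  turn=[
    [-0.008,0.016,-0.015],
    [0,0,0],
    [0,0,0],
    [0,0,0],
    [0,0,0],
  ],
  dp=[
    [0,-0.006,0],
    [0,0,-0.006],
    [0,0,-0.005],
    [0,0,-0.004],
    [0,0,-0.004],
  ],
  fingers=[0,0,0,0,0],
)

```text
clock: 25.6
position: [597.9, -106.7, 173.1]
ee_rot: [0.171, 0.985, -0.001, 0.002]
contact_force: [0.2, -0.0, -3.9]
gripper_width: 14.5
```

```bash
python3 go.py 595.8 -105.9 148 -199.9
```

```text
turn [ 0.002  0.004 -0.003] dp [-0.0021  0.0008 -0.0251] F [ 0.2 -0.  -3.9] j6 -2.01
```

Call:
servo_tool(
  turn=[
    [0,0.004,0],
    [0,0,0],
    [0,0,0],
    [0,0,0],
    [0,0,0],
  ],
  dp=[
    [-0.002,0.001,-0.003],
    [0,0,-0.003],
    [0,0,-0.003],
    [0,0,-0.003],
    [0,0,-0.003],
  ],
  fingers=[0,0,0,0,0],
)

```text
clock: 26.22
position: [595.8, -105.7, 157.0]
ee_rot: [0.171, 0.985, -0.001, 0.0]
contact_force: [-0.3, -0.2, -3.2]
gripper_width: 14.2
```

Call:
servo_tool(
  turn=[
    [0,0,0],
    [0,0,0],
    [0,0,0],
    [0,0,0],
    [0,0,0],
  ],
  dp=[
    [0,0,-0.002],
    [0,0,-0.002],
    [0,0,-0.001],
    [0,0,-0.001],
    [0,0,0],
  ],
  fingers=[0,0,0,0,0],
)

```text
clock: 26.85
position: [596.1, -105.8, 151.9]
ee_rot: [0.171, 0.985, -0.001, 0.001]
contact_force: [-0.6, 0.3, -1.2]
gripper_width: 14.3
```

Call:
servo_tool(
  turn=[
    [0,0,0],
    [0,0,0],
    [0,0,0],
    [0,0,0],
    [0,0,0],
  ],
  dp=[
    [0,0,-0.001],
    [0,0,-0.001],
    [0,0,-0.001],
    [0,0,-0.001],
    [0,0,-0.001],
  ],
  fingers=[0,0,0,0,0],
)

```text
clock: 27.48
position: [596.2, -106.1, 150.5]
ee_rot: [0.17, 0.985, -0.001, 0.002]
contact_force: [-4.4, 0.9, 4.7]
gripper_width: 14.3
```

Call:
servo_tool(
  turn=[
    [0,0,0],
    [0,0,0],
    [0,0,0],
    [0,0,0],
    [0,0,0],
  ],
  dp=[
    [-0.001,0,-0.001],
    [0,0,-0.001],
    [0,0,-0.001],
    [0,0,-0.0015],
    [0,0,-0.0015],
  ],
  fingers=[0,0,0,0,0],
)

```text
clock: 28.1
position: [596.3, -106.1, 150.5]
ee_rot: [0.17, 0.985, -0.002, 0.005]
contact_force: [-5.4, 1.6, 9.3]
gripper_width: 14.0
```

```bash
python3 go.py 595.8 -105.9 148 -199.9; sed 's/ee_rot/ee_rot/' f1.py > /dev/null; cat > f4.py <<'E'
from fit import *
s=get_image("scene"); 
for q in("cover_left_lug","tray_left_lug"):
    r=regions_of(q,"scene"); print(q,[(np.round(x["box"],1).tolist(),round(x["score"],2)) for x in r[:2]])
r=regions_of("cover_left_lug","scene"); st=read_state()
# fit level cover height from lug edges: overlay home-level cover & tray
im=cv2.resize(s["img"][140:300,255:395],None,fx=4,fy=4,interpolation=2)
for p,parts,col in(((592.5,-104.5,100,-.348,0,0),COV[:3],(255,0,0)),((592.5,-104.5,60,-.348,0,0),TRAY[:1]+TRAY[2:4],(0,160,0))):
    m=(mask(s,None,p,parts,4)*255).astype(np.uint8); mm=cv2.resize(m[140:300,255:395],None,fx=4,fy=4,interpolation=1)
    cs,_=cv2.findContours((mm>127).astype(np.uint8),0,1); cv2.drawContours(im,cs,-1,col,1)
cv2.imwrite("pics/s10.png",im[:600,:560][...,::-1])
E
python3 f4.py
```

```text
turn [ 0.005  0.009 -0.006] dp [-0.0005  0.0002 -0.0025] F [-5.4  1.6  9.3] j6 -2.01
cover_left_lug [([288.2, 184.1, 93.3, 83.0], 0.75)]
tray_left_lug [([279.2, 231.9, 101.2, 38.7], 0.84), ([118.1, 162.4, 29.7, 30.1], 0.4)]
```

Call:
servo_tool(
  turn=[
    [0,0,0],
    [0,0,0],
    [0,0,0],
    [0,0,0],
    [0,0,0],
  ],
  dp=[
    [0,0,0.0005],
    [0,0,0],
    [0,0,0],
    [0,0,0],
    [0,0,0],
  ],
  fingers=[0.02,0.03,0.06,0.085,0.085],
)

```text
clock: 28.92
position: [597.0, -106.0, 149.3]
ee_rot: [0.17, 0.985, -0.002, 0.005]
contact_force: [0.3, -0.0, 1.2]
gripper_width: 82.1
```

Call:
servo_tool(
  turn=[
    [0,0,0],
    [0,0,0],
    [0,0,0],
    [0,0,0],
    [0,0,0],
  ],
  dp=[
    [0,0,0.02],
    [0,0,0.05],
    [0,0,0.05],
    [-0.03,0.05,0.03],
    [-0.03,0.05,0.03],
  ],
  fingers=[0.085,0.085,0.085,0.0,0.0],
)

```text
clock: 29.55
position: [537.5, -11.1, 326.3]
ee_rot: [0.173, 0.985, -0.003, 0.0]
contact_force: [0.9, 1.2, 0.6]
gripper_width: 51.1
```

Call:
servo_tool(
  turn=[
    [0,0,0],
    [0,0,0],
    [0,0,0],
    [0,0,0],
    [0,0,0],
  ],
  dp=[
    [-0.03,0.05,0],
    [-0.03,0.05,0],
    [-0.02,0.04,0],
    [0,0,0],
    [0,0,0],
  ],
  fingers=[0,0,0,0,0],
)

```text
clock: 30.18
position: [454.1, 135.1, 330.8]
ee_rot: [0.171, 0.985, 0.001, 0.005]
contact_force: [0.0, 0.3, 0.5]
gripper_width: -0.0
```

```bash
cat > f5.py <<'E'
from fit import *
s=get_image("scene"); t=get_image("top")
parts=[P+[0,0,40] for P in COV]+[TRAY[0],TRAY[2],TRAY[3]]   # stack, tray frame
reg={}
for k in("scene","top"):
    m=np.zeros((384,512),bool)
    for q in("cover_left_lug","tray_left_lug"):
        for x in regions_of(q,k)[:2]:
            b=x["box"]
            if x["score"]>.4 and b[0]>250: m|=x["region"]; print(k,q,np.round(b),round(x["score"],2))
    reg[k]=m
C=regions_of("cover_left_lug","scene")
c=[x for x in C if x["box"][0]>250][0]["region"].astype(np.float32)
def cost(p,tilt):
    q=np.r_[p[:4],p[4:] if tilt else [0,0]]
    m=mask(s,None,q,COV[:3]+[box(-32,32,-8,8,52,64),box(-32,-24,-8,8,30,64),box(24,32,-8,8,30,64)],3); return np.abs(m-c).sum()/c.sum()
s0=np.array([592.5,-104.5,100,-.348,0,0.]); sc=[4,4,4,.08,.02,.02]
for tl in(0,1):
    r=minimize(lambda v:cost(s0+v*sc,tl),np.zeros(6),method="Nelder-Mead",options=dict(maxfev=450,initial_simplex=np.vstack([np.zeros(6),np.eye(6)])))
    print(tl,round(r.fun,4),np.round(s0+r.x*sc,3),"home cost",round(cost(s0,0),4))
im=cv2.resize(s["img"][165:290,265:395],None,fx=4.6,fy=4.6,interpolation=2)
cv2.imwrite("pics/s11.png",im[...,::-1]); np.savez("n5.npz",s=s["img"],t=t["img"])
E
python3 f5.py
```

```text
scene cover_left_lug [286. 186.  95.  78.] 0.72
scene tray_left_lug [284. 231.  92.  43.] 0.85
top cover_left_lug [280. 140.  85.  65.] 0.69
top tray_left_lug [288. 165.  69.  42.] 0.55
0 0.0277 [ 5.94032e+02 -1.03814e+02  1.00180e+02 -3.40000e-01 -7.00000e-03
  1.20000e-02] home cost 0.0373
1 0.0279 [ 5.94250e+02 -1.04142e+02  1.00221e+02 -3.33000e-01 -6.00000e-03
 -1.00000e-03] home cost 0.0373
```

View pics/s11.png

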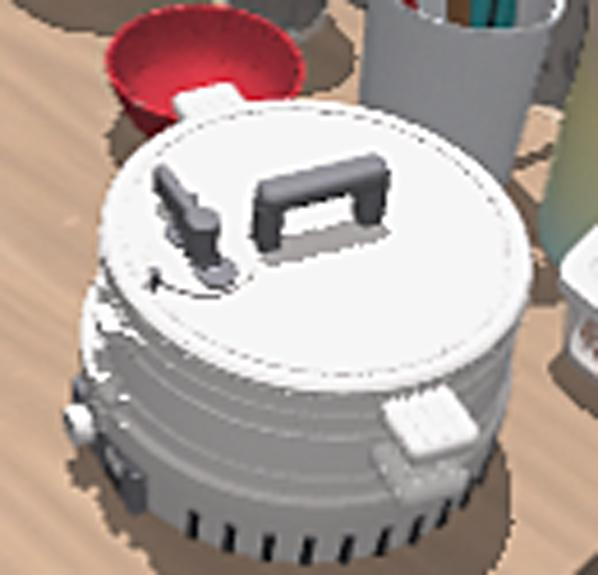

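Call:
servo_tool(
  turn=[
    [0,0,0],
    [0,0,0],
    [0,0,0],
    [0,0,0],
    [0,0,0],
  ],
  dp=[
    [0.024,-0.04,-0.01],
    [0.024,-0.04,-0.02],
    [0.024,-0.04,-0.02],
    [0.024,-0.04,-0.02],
    [0.023,-0.038,-0.02],
  ],
  fingers=[0,0,0,0,0],
)

```text
clock: 31.15
position: [577.8, -68.9, 240.1]
ee_rot: [0.17, 0.985, 0.002, 0.007]
contact_force: [1.7, 1.3, 0.1]
gripper_width: -0.1
```

```bash
python3 go.py 573.5 -63 139 160.5; python3 - <<'E'
from h import *
st=read_state(); c=get_image("wrist"); cv2.imwrite("pics/w12.png",c["img"][...,::-1])
print([(np.round(x["box"]).tolist(),round(x["score"],2)) for x in search_frame("vent_tip","wrist")[:2]])
for n,p in dict(piv=[539.3,-84.7,150],tip=[554,-43.2,150],hand=[594,-104,164]).items(): print(n,proj(c,p,st).round()[0])
E
```

```text
turn [-0.001  0.015  0.002] dp [-0.0043  0.0059 -0.1011] F [1.7 1.3 0.1] j6 -2.07
[([184.0, 138.0, 90.0, 28.0], 0.97)]
piv [212. 154.]
tip [273. 154.]
hand [213. 235.]
```

Call:
servo_tool(
  turn=[
    [0,0.015,0],
    [0,0,0],
    [0,0,0],
    [0,0,0],
    [0,0,0],
  ],
  dp=[
    [-0.004,0.006,-0.04],
    [0,0,-0.03],
    [0,0,-0.02],
    [0,0,-0.006],
    [0,0,0],
  ],
  fingers=[0,0,0,0,0],
)

```text
clock: 31.88
position: [574.1, -66.0, 139.7]
ee_rot: [0.174, 0.985, -0.0, -0.002]
contact_force: [0.2, 0.9, -0.1]
gripper_width: 0.1
```

```bash
python3 go.py 573.5 -63 139 160.5
```

```text
turn [-0.    -0.004  0.01 ] dp [-0.0006  0.003  -0.0007] F [ 0.2  0.9 -0.1] j6 -2.09
```

Call:
servo_tool(
  turn=[
    [0,0,0],
    [0,0,0],
    [0,0,0.15],
    [0,0,0.15],
    [0,0,0.15],
  ],
  dp=[
    [-0.005,0.0035,0],
    [-0.005,0.0025,0],
    [-0.0043,0.0036,0],
    [-0.0047,0.003,0],
    [-0.005,0.002,0],
  ],
  fingers=[0,0,0,0,0],
)

```text
clock: 32.5
position: [551.4, -49.9, 144.4]
ee_rot: [-0.058, 0.998, 0.001, 0.003]
contact_force: [0.4, -0.3, 0.7]
gripper_width: 0.1
```

```bash
python3 go.py 550 -51.1 139 188
```

```text
turn [-0.002  0.006  0.024] dp [-0.0014 -0.0012 -0.0054] F [ 0.4 -0.3  0.7] j6 -1.66
```

Call:
servo_tool(
  turn=[
    [0,0,0.16],
    [0,0,0.157],
    [0,0,0.157],
    [0,0,0.157],
    [0,0,0.157],
  ],
  dp=[
    [-0.006,0.0003,-0.003],
    [-0.0055,0.0003,-0.002],
    [-0.0056,-0.0005,-0.001],
    [-0.0053,-0.0013,-0.001],
    [-0.0051,-0.0022,-0.001],
  ],
  fingers=[0,0,0,0,0],
)

```text
clock: 33.12
position: [525.9, -50.6, 141.8]
ee_rot: [-0.45, 0.893, 0.003, 0.01]
contact_force: [1.1, 0.5, 0.2]
gripper_width: -0.1
```

```bash
python3 go.py 523.1 -53.4 139 233; python3 - <<'E'
from h import *
st=read_state(); c=get_image("wrist"); cv2.imwrite("pics/w13.png",c["img"][...,::-1])
for k in("wrist","top","scene"): get_image(k);print(k,[(np.round(x["box"]).tolist(),round(x["score"],2)) for x in search_frame("vent_tip",k)[:2]])
for n,p in dict(piv=[539.3,-84.7,150],open=[498,-70,150]).items(): print(n,proj(c,p,st).round()[0])
E
```

```text
turn [-0.014  0.016 -0.008] dp [-0.0028 -0.0028 -0.0028] F [1.1 0.5 0.2] j6 -0.83
wrist [([137.0, 185.0, 140.0, 58.0], 0.84)]
top []
scene [([287.0, 209.0, 33.0, 16.0], 0.66), ([285.0, 229.0, 91.0, 48.0], 0.44)]
piv [180. 220.]
open [275. 193.]
```

Call:
servo_tool(
  turn=[
    [-0.014,0.016,0.1],
    [0,0,0.1],
    [0,0,0.1],
    [0,0,0],
    [0,0,0],
  ],
  dp=[
    [-0.0045,-0.003,-0.002],
    [-0.004,-0.003,-0.001],
    [-0.0035,-0.0035,-0.001],
    [-0.001,-0.004,0],
    [-0.001,-0.004,0],
  ],
  fingers=[0,0,0,0,0],
)

```text
clock: 34.1
position: [513.4, -66.8, 137.3]
ee_rot: [-0.576, 0.817, 0.001, 0.001]
contact_force: [-1.7, 10.9, 2.3]
gripper_width: -0.2
```

Call:
servo_tool(
  turn=[
    [0,0,0],
    [0,0,0],
    [0,0,0],
    [0,0,0],
    [0,0,0],
  ],
  dp=[
    [-0.001,-0.003,0],
    [-0.001,-0.003,0],
    [-0.001,-0.003,0],
    [-0.001,-0.003,0],
    [-0.001,-0.003,0],
  ],
  fingers=[0,0,0,0,0],
)

```text
clock: 34.72
position: [513.5, -67.2, 137.7]
ee_rot: [-0.571, 0.821, 0.007, 0.014]
contact_force: [-0.5, 13.3, 1.5]
gripper_width: 0.1
```

Call:
servo_tool(
  turn=[
    [0,0,0],
    [0,0,0],
    [0,0,0],
    [0,0,0],
    [0,0,0],
  ],
  dp=[
    [0.003,0.015,0],
    [0,0.005,0.05],
    [0,0,0.06],
    [-0.03,0.05,0.03],
    [-0.03,0.05,0.03],
  ],
  fingers=[0,0,0,0,0],
)

```text
clock: 35.35
position: [458.3, 48.3, 306.1]
ee_rot: [-0.566, 0.825, 0.007, 0.009]
contact_force: [0.6, 0.1, 0.2]
gripper_width: 0.2
```

Call:
servo_tool(
  turn=[
    [0,0,0],
    [0,0,0],
    [0,0,0],
    [0,0,0],
    [0,0,0],
  ],
  dp=[
    [-0.01,0.05,0],
    [0,0.05,0],
    [0,0.04,0],
    [0,0,0],
    [0,0,0],
  ],
  fingers=[0,0,0,0,0],
)

```text
clock: 35.98
position: [446.9, 194.5, 310.6]
ee_rot: [-0.565, 0.825, 0.005, 0.012]
contact_force: [0.3, -0.6, -0.6]
gripper_width: -0.2
```

```bash
python3 f5.py; python3 - <<'E'
from fit import *
s=get_image("scene"); o=np.load("n5.npz")["s"]
for k in("scene","top"):
  get_image(k)
  for q in("vent_tip","mandarin","bowl","tomato"): print(k,q,[(np.round(x["box"]).tolist(),round(x["score"],2)) for x in search_frame(q,k)[:2]])
# lever: dark pixels newly dark vs before, on lever mid-height plane
g=s["img"].mean(2); g0=o.mean(2)
def line(phi): 
    a=-.337+np.pi/2+phi; P=np.array([[594-54.7+r*np.cos(a),-104+19.2+r*np.sin(a),153] for r in range(14,43,2)]); q=proj(s,P).round().astype(int); return g[q[:,1],q[:,0]].mean(), g0[q[:,1],q[:,0]].mean()
for d in range(-10,116,10): print(d,np.round(line(np.radians(d))))
E
```

```text
scene cover_left_lug [284. 187. 100.  80.] 0.82
scene tray_left_lug [284. 234.  93.  38.] 0.82
top cover_left_lug [284. 138.  84.  70.] 0.94
top tray_left_lug [293. 171.  64.  35.] 0.57
0 0.0262 [ 5.99578e+02 -1.01193e+02  9.28470e+01 -2.91000e-01 -2.00000e-03
 -5.80000e-02] home cost 0.0489
1 0.027 [ 5.94075e+02 -1.05227e+02  9.89870e+01 -2.99000e-01 -1.00000e-02
  1.50000e-02] home cost 0.0489
scene vent_tip [([289.0, 212.0, 31.0, 12.0], 0.55)]
scene mandarin [([286.0, 234.0, 89.0, 40.0], 0.61), ([194.0, 230.0, 17.0, 19.0], 0.53)]
scene bowl [([291.0, 166.0, 40.0, 28.0], 0.96), ([284.0, 230.0, 93.0, 44.0], 0.33)]
scene tomato [([118.0, 165.0, 31.0, 29.0], 0.93), ([289.0, 168.0, 45.0, 25.0], 0.44)]
top vent_tip [([317.0, 184.0, 10.0, 20.0], 0.63)]
top mandarin [([252.0, 235.0, 17.0, 10.0], 0.53)]
top bowl [([246.0, 122.0, 33.0, 36.0], 0.75), ([289.0, 139.0, 78.0, 64.0], 0.42)]
top tomato []
-10 [234. 234.]
0 [244. 244.]
10 [246. 246.]
20 [246. 246.]
30 [246. 246.]
40 [246. 246.]
50 [246. 246.]
60 [244. 244.]
70 [246. 246.]
80 [248. 248.]
90 [252. 251.]
100 [166. 167.]
110 [108. 108.]
```

```bash
python3 -c "
from bench import *
print(read_state()['clock']); print(job_done())"
```

```text
36.875
the job is handed in; nothing more can be done
None
```

I closed up the dryer and handed the job in at about 37 s of the 72 s allowed; no verdict came back.

- **Tray:** I pushed it clockwise by its left lug until it came up against a hard stop. It barely moved on 15 mm of commanded travel, with about 11 N on the finger. A camera fit then put its underside at about 60 mm with roughly 0.7° of tilt, which is home.
- **Cover:** I carried it by the bar and lowered it onto the tray. It went down freely until contact, and I released it while it was supported. The fit afterwards gave its underside at 100.2 mm, level, and turned the same way as the tray to within about 1°.
- **Vent lever:** I swept it anticlockwise until it stopped firmly, with 11–13 N on the finger.
- **Bystanders:** The mandarin, bowl and tomato show up where they were at the start. The tomato was checked in one camera only.

**What disagreed:**
- The tray turned about 110° before it dropped home, not the 26–60° the task gave. The push stayed at or below about 5 N until the stop, so it does not look as though it jumped the key.
- The push on the lever turned the cover about 2.5° anticlockwise. That is within the notch play, so I left it.
- After that push, one fit still gave the cover level at about 99 mm. Another gave 93 mm and a shifted centre, which I took to be a bad fit.
- A brightness check of the lever's angle was rough, reading about 100–110°. I relied on the stop force and the top camera for that.
- I did not measure the tray again after the cover was on.

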